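Knock the die out of the pasta extruder barrel

TASK

The die is stuck in the pasta extruder's barrel on its knock-out stand. Take the wooden pusher, drive the die slowly down out of its seat until you feel it land on the catch below, and lean on it there with about 15 newtons for a second, never more than 24. Then draw the pusher out and stand it back fully down in its holder, without hitting the barrel hard or disturbing the other things.

Things in the scene. Friction and masses are not known exactly. Their poses are not given: they have to be found in the camera images.
- stand: Fixed knock-out stand: wooden base 110 x 130 x 14 mm, two steel columns (50 mm either side of the centre along its y), wooden bridge (top at 106 mm) holding an upright steel barrel, 45 mm outside, from 70 to 145 mm above the origin. Origin: centre of the base's underside, on the barrel's axis; z up.
- barrel_mouth (a point): Centre of the barrel's top rim, on the bore axis, 145 mm above the worktop. The bore flares here like a funnel, about 40 mm across at the rim, narrowing over the top 15 mm; the lower 60 mm are straight, 25 mm in diameter.
- barrel_end (a point): Centre of the barrel's lower end, 70 mm above the worktop. Under it, on the bore axis, is the catch: a rubber pad 36 mm across on a screw post. Its height differs every time: the pad lies 18 to 36 mm below this point, and no reading tells where. It is stiffly sprung: sinks 1 mm for each 4 N, hard against its stop after 6 mm.
- die (a joint): How far (m) the brass die is driven down: 0 = its lower face flush with the barrel's lower end, at most 0.044; starts at 0 to 0.005. The die is a solid plug, 23 mm across, 45 mm long. Its seals grip: moving it takes about 5 N plus 1.5 N per 10 mm/s; it stays where left. It has landed on the catch when the resistance rises clearly above this.
- die_top (a point): Centre of the die's flat upper face, the face to push on; on the bore axis, 45 mm above the die's lower face, so 115 mm above the worktop when joint die reads 0 and lower by its value.
- pusher: Loose turned wooden rod, 70 to 140 g, upright in its holder at the start. Origin: centre of its lower tip; z up along the rod. Shaft 22 mm across (chamfered tip) up to 95 mm; flange 42 mm across from 95 to 102 mm; handle 26 mm across from 102 to 147 mm. Take the handle from above; fingertips close above the flange bear on it when pushing.
- pusher_tip (a point): Centre of the pusher's lower tip (same point as its origin).
- holder: Fixed wooden block, 72 x 72 x 55 mm, with one round upright hole in the middle: 25 mm in diameter, 45 mm deep, its floor 10 mm above the worktop, mouth slightly chamfered. Origin: centre of the underside. The pusher stands in it.
- holder_hole0 (a point): Centre of the mouth of the holder's hole, 55 mm above the worktop.
- spice: Bystander, not to be disturbed: spice jar with a red cap, 41 mm across, 109 mm tall; origin at the centre of its underside.
- salt: Bystander, not to be disturbed: glass shaker with a domed metal top, 44 mm across, 90 mm tall; origin at the centre of its underside.
- beans: Bystander, not to be disturbed: food tin, 57 mm across, 72 mm tall; origin at the centre of its underside.
- honey: Bystander, not to be disturbed: glass jar with a screw lid, 65 mm across, 114 mm tall; origin at the centre of its underside.
Not all that is in view belongs to the job. What is shaped like the pusher but pink is not meant.

How it is judged:
By the outcome, as a careful person would: the job done as asked, in the order asked, and still so for the second after the job is handed in, with the robot touching nothing.
It also fails if it takes over 69 s, if anything falls off the work surface, if the arm or the gripper's body presses on something with over 40 N, if the wrist force passes 120 N, or if a joint passes its speed limit or range.

ROBOT

A 6-joint arm with a two-finger parallel gripper is mounted at the origin on a cart in front of the work surface, level with it; the furniture and walls round the work are solid. World frame = base frame: x ahead of the robot, y to its left, z up, the work surface at z = 0. Lengths are in m, angles in rad, forces in N, time in s.
With the tool pointing down it reaches from about 0.35 to 0.95 m from the base axis. Payload 17.4 kg.
Tool frame: the origin (TCP) lies between the finger pads; the fingertips stand 14 mm ahead of it and the grasp point (between the pads) lies 5 mm behind it; z points along the fingers, y is the line along which they close (so a half turn about z gives the same grasp; the last joint's range is limited). The gripper opens to 93 mm and grips with 3 to 60 N. Pads are 15 mm wide; open, the fingers measure 128 mm over their backs; the gripper's body (75 mm by 188 mm) begins 65 mm behind the grasp point.
Start: joints at [1.128, 0.116, 1.442, -0, 1.584, -0.038], TCP at [0.266, 0.62, 0.233] pointing down, gripper open.
Joint ranges: [-2.83, 2.83], [-0.83, 2.19], [0.07, 2.5], [-1.14, 4.28], [0.01, 3], [-2.97, 2.97]. Speed limits (rad/s): [1.89, 1.89, 2.22, 3.14, 3.14, 3.14].

INTERFACE

Orientations are given as a unit quaternion [x, y, z, w].
In Python, from cell import r gives the robot as it stands.
- The arm moves only by the tool move_arm, never from a script. Its argument "steps" is a list of rows, each an object of numbers: "tx", "ty", "tz": the shift along the world's x, y, z normalised to -1 to 1, where 1 is 0.25 m; "twist": the turn about the world's z normalised to -1 to 1, where 1 is pi rad. In form: [{"tx": .., "ty": .., "tz": .., "twist": ..}, ...]. A call has 1 to 12 rows; each row shifts and turns the commanded pose from where the row before left it; what a row does not reach is not made up. A row lasts 1/12 s, in which the tool goes at most 41.7 mm and 7.16 degrees, less where a joint would pass 70% of its speed; a pose out of reach is approached as far as the arm can. A call with a number of a shift or a turn outside -1 to 1 is refused whole. A call with a gripper value outside its range is refused whole. "grip" is the opening, from 0 (shut) to 1 (fully open), set as the call begins (left out, the last holds). The fingers move at their own pace and stop on an object; "newtons" is the grip in N (left out, the last holds). Time passes only in rows, so rows that do not move let the fingers close. It gives the time, the measured TCP pose, the force, the opening and the grip force at its end, in the units of the state.
- r.read_state(): the state, without advancing time (a new reading comes with each control period).
- r.get_image(name): name is "side" or "top"; returns a dict with "color" (420x560x3 uint8, red, green, blue), "fovy" (degrees; the focal length in pixels is half the picture's height over the tangent of half this angle, whatever the lens; pixels are square), "cx", "cy" (the principal point, pixels), "R" (3x3) and "t" (3): a world point X has camera coordinates R X + t. Camera axes: x right, y down, z forward; pixel columns grow to the right and rows downward; lengths in m; the calibration is good to about 2 mm. A picture is of the moment at which its call begins. There is no depth.
- r.sign_off(): hands the job in; it is judged then, once.
The state is a dict: "time": time; "joint_pos": joint angles; "qvel": joint speeds; "joint_torque": joint torques, N m; "ee_pos": TCP position; "tcp_rot": TCP orientation; "force": force on the tool from outside, world axes, zero at the start; "wrist_torque": the same for the moment, N m; "finger_gap": finger opening in m; "finger_force": force on a finger pad.
Only numpy, scipy, OpenCV 4.12 (cv2) and the standard library are available. Lean on these libraries where they do the work, as an engineer would, in place of code of your own. Each camera call takes 0.05 s, during which the arm holds its last target. There are 200 camera calls.

## Working session

There is one attempt and no reset: what is moved stays moved. The work goes in short steps, Python scripts to look and compute and a tool call to move; the robot and the scene stay as the last step left them, time stands still between calls to the robot, and variables do not carry over. Pictures are saved under pics/ and viewed, at most 10 in all, crops included, and the job is handed in when it is done.

Besides the shell and the picture viewer there is one more tool, called after "Emit:" as name(argument=value, ...), one argument or row to a line, values as JSON. move_arm: Moves the arm, as the interface text tells. Scaled input: -1 to 1 covers 0.25 m each way for a shift and pi rad each way for a turn. Its arguments: {"type":"object","properties":{"steps":{"type":"array"},"grip":{"type":"number"},"newtons":{"type":"number"}},"required":["steps"]}

```bash
mkdir -p pics
cat > h.py <<'E'
import numpy as np, cv2
from cell import r
def cam(n):
    d=r.get_image(n); im=d["color"]; f=im.shape[0]/2/np.tan(np.radians(d["fovy"])/2)
    return im,f,d["cx"],d["cy"],np.array(d["R"]),np.array(d["t"])
def ray(c,u,v):
    _,f,cx,cy,R,t=c; o=-R.T@t; d=R.T@np.array([(u-cx)/f,(v-cy)/f,1]); return o,d
def onz(c,u,v,z):
    o,d=ray(c,u,v); return o+d*(z-o[2])/d[2]
def proj(c,X):
    _,f,cx,cy,R,t=c; p=R@np.array(X)+t; return np.array([cx+f*p[0]/p[2],cy+f*p[1]/p[2]])
def save(im,n): cv2.imwrite("pics/"+n,cv2.cvtColor(im,cv2.COLOR_RGB2BGR))
E
python3 - <<'E'
from h import *
for n in("top","side"):
    c=cam(n); save(c[0],n+"0.png"); print(n,c[1:4],(-c[4].T@c[5]).round(3),c[4][2].round(2))
print(r.read_state())
E
```

```text
top (np.float64(469.4070724446657), 278.42337813467077, 204.3825115132586) [ 0.456 -0.07   1.301] [ 0.07  0.   -1.  ]
side (np.float64(521.2240620821348), 275.09325508573875, 211.38642121091823) [0.506 0.884 0.828] [ 0.03 -0.8  -0.59]
{'time': 0.1, 'joint_pos': array([ 1.12820248e+00,  1.16425826e-01,  1.44216467e+00, -2.97138120e-05,
        1.58398027e+00, -3.78185640e-02]), 'qvel': array([-0.00016644, -0.00031439, -0.0020187 , -0.00016233,  0.00057472,
        0.00022686]), 'joint_torque': array([ 1.62207496e-03, -7.22914052e+01, -6.23859215e+01,  7.82105955e-02,
        2.28129560e-02, -7.81568269e-05]), 'ee_pos': array([0.26578529, 0.6203037 , 0.2320082 ]), 'tcp_rot': array([ 2.01008972e-01,  9.79589278e-01, -4.78552497e-04, -1.01919545e-04]), 'force': array([-0.51908345,  0.46849815, -1.00117845]), 'wrist_torque': array([-0.00274318,  0.01995248, -0.01215446]), 'finger_force': 0.0, 'finger_gap': 0.09289872565271404}
```

View pics/top0.png

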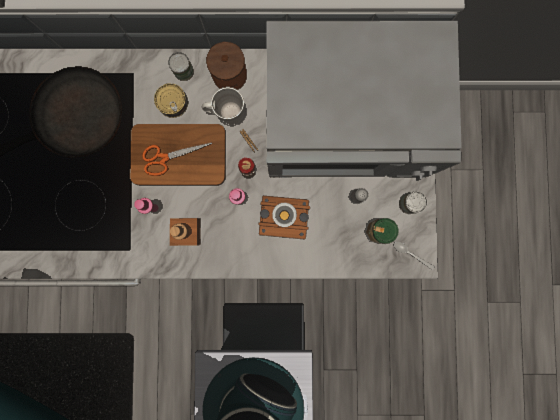

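View pics/side0.png

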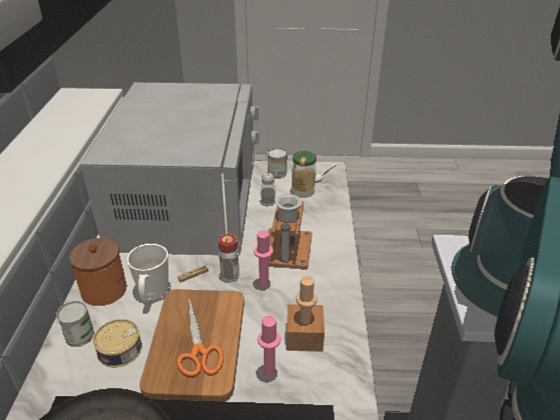

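The top view shows the stand at about (284,215), with the brass die bright in its bore. There are three pusher-like shapes:
- **Top (178,232) / side (307,300):** plain wood, standing in the block. This fits the description.
- **Top (237,197) / side (264,260):** pink decoy.
- **Top (145,206) / side (269,348):** pink decoy.

I'll confirm in one enlarged crop.

Run:
```python
from h import *
t=cam("top"); s=cam("side")
a=cv2.resize(t[0][180:265,120:320],None,fx=4,fy=4,interpolation=cv2.INTER_CUBIC)
b=cv2.resize(s[0][185:365,240:350],None,fx=1.4,fy=1.4)
c=np.zeros((600,800,3),np.uint8); c[:340]=a; b=b[:252]; c[345:345+b.shape[0],:b.shape[1]]=b
b2=cv2.resize(s[0][185:275,240:330],None,fx=2.8,fy=2.8); c[345:345+b2.shape[0],200:200+b2.shape[1]]=b2[:255]
b3=cv2.resize(s[0][270:355,270:345],None,fx=2.9,fy=2.9); c[345:345+b3.shape[0],470:470+b3.shape[1]]=b3[:255]
save(c,"crop1.png")
```

```text
(no output)
```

View pics/crop1.png

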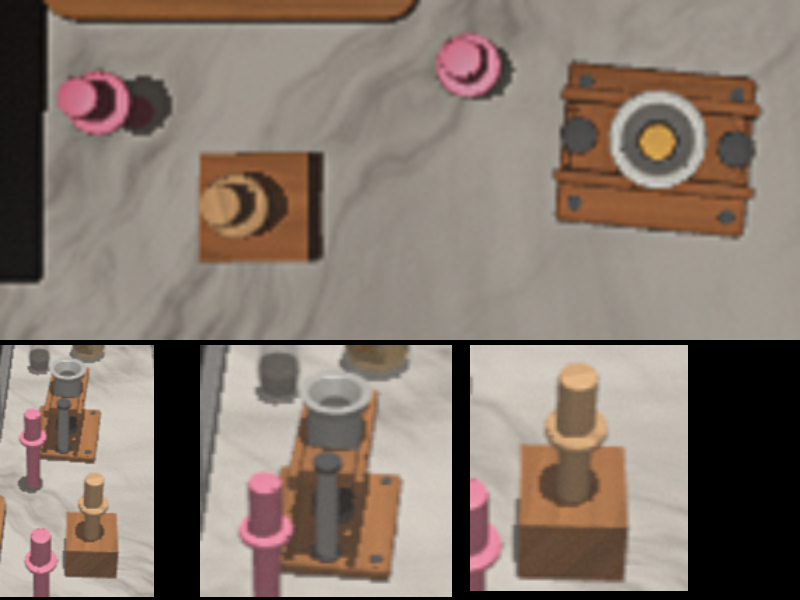

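The crop confirms it: the wooden pusher in the block is the one meant, and both pink ones are decoys. Handle top is at top view (175,231), barrel rim at (284,214.5).

Run:
```python
from h import *
t=cam("top"); s=cam("side")
def lsq(pairs):
    A=[];B=[]
    for c,u,v in pairs:
        o,d=ray(c,u,v); d/=np.linalg.norm(d); P=np.eye(3)-np.outer(d,d); A.append(P);B.append(P@o)
    return np.linalg.lstsq(np.vstack(A),np.hstack(B),rcond=None)[0].round(4)
g=lambda x,y:(120+(x+.5)/4-.5,180+(y+.5)/4-.5)
print("handle",onz(t,*g(221,203),.157),"fl",onz(t,*g(237,205),.112),"holder",onz(t,*g(254,207),.055))
# rim ellipse: bright grey pixels in top
x0,y0=265,196; a=t[0][y0:y0+38,x0:x0+38].astype(int)
m=((a.min(2)>120)&(np.ptp(a,2)<30)).astype(np.uint8)
n,l,st,_=cv2.connectedComponentsWithStats(m); 
k=l==max((i for i in range(1,n) if st[i,0]>0 and st[i,1]>0 and st[i,0]+st[i,2]<38 ),key=lambda i:st[i,4])
cn=max(cv2.findContours(k.astype(np.uint8),0,1)[0],key=len); e=cv2.fitEllipse(cn); print(e)
u,v=e[0][0]+x0,e[0][1]+y0
print("mouth",onz(t,u,v,.145)); 
a=t[0][y0:y0+38,x0:x0+38].astype(int); q=(a[...,0]-a[...,2]>70)&(a[...,0]>180); yy,xx=np.nonzero(q); print("die",xx.mean()+x0,yy.mean()+y0,onz(t,xx.mean()+x0,yy.mean()+y0,.113))
print("side mouth",onz(s,240+137/2.8-.3,185+50/2.8-.3,.145),"side handle",onz(s,307,280.8,.157), lsq([(t,u,v),(s,288.6,202.6)]))
print("stand cols",onz(t,*g(578,135),.106),onz(t,*g(736,150),.106))
# stand/bystanders
print("pinks",onz(t,237,196,.147),onz(t,139,205,.147), "spice",onz(t,246,166,.1))
```

```text
handle [0.47707124 0.18390068 0.157     ] fl [0.47662759 0.18374305 0.112     ] holder [0.47628333 0.18461432 0.055     ]
((19.038898468017578, 18.43669891357422), (22.732646942138672, 23.362125396728516), 0.40642020106315613)
mouth [ 0.51609747 -0.08206066  0.145     ]
die 283.9795918367347 215.16326530612244 [ 0.51592387 -0.082243    0.113     ]
side mouth [ 0.51479806 -0.07624202  0.145     ] side handle [0.47627123 0.18742422 0.157     ] [ 0.5156 -0.0821  0.1408]
stand cols [ 0.52092503 -0.03171997  0.106     ] [ 0.51119297 -0.1323416   0.106     ]
pinks [0.56174727 0.03395717 0.147     ] [0.53988347 0.27552013 0.147     ] spice [0.64376596 0.01533501 0.1       ]
```

Emit:
move_arm(
  steps=[
    {"tx":0.07,"ty":-0.145,"twist":0.0108},
    {"tx":0.07,"ty":-0.145,"twist":0.0108},
    {"tx":0.07,"ty":-0.145,"twist":0.0108},
    {"tx":0.07,"ty":-0.145,"twist":0.0108},
    {"tx":0.07,"ty":-0.145,"twist":0.0108},
    {"tx":0.07,"ty":-0.145,"twist":0.0108},
    {"tx":0.07,"ty":-0.145,"twist":0.0108},
    {"tx":0.07,"ty":-0.145,"twist":0.0108},
    {"tx":0.07,"ty":-0.145,"twist":0.0108},
    {"tx":0.07,"ty":-0.145,"twist":0.0108},
    {"tx":0.07,"ty":-0.145,"twist":0.0108},
    {"tx":0.07,"ty":-0.145,"twist":0.0108},
  ],
  grip=1.0,
)

```text
invalid input at $.steps[0]: expected keys tx, ty, tz, twist
```

Emit:
move_arm(
  steps=[
    {"tx":0.07,"ty":-0.145,"tz":0,"twist":0.0108},
    {"tx":0.07,"ty":-0.145,"tz":0,"twist":0.0108},
    {"tx":0.07,"ty":-0.145,"tz":0,"twist":0.0108},
    {"tx":0.07,"ty":-0.145,"tz":0,"twist":0.0108},
    {"tx":0.07,"ty":-0.145,"tz":0,"twist":0.0108},
    {"tx":0.07,"ty":-0.145,"tz":0,"twist":0.0108},
    {"tx":0.07,"ty":-0.145,"tz":0,"twist":0.0108},
    {"tx":0.07,"ty":-0.145,"tz":0,"twist":0.0108},
    {"tx":0.07,"ty":-0.145,"tz":0,"twist":0.0108},
    {"tx":0.07,"ty":-0.145,"tz":0,"twist":0.0108},
    {"tx":0.07,"ty":-0.145,"tz":0,"twist":0.0108},
    {"tx":0.07,"ty":-0.145,"tz":0,"twist":0.0108},
  ],
  grip=1.0,
)

```text
time: 1.3
ee_pos: [0.4762, 0.1835, 0.2329]
tcp_rot: [-0.002, 1.0, 0.0, 0.0]
force: [0.3, 1.0, -0.4]
finger_gap: 0.0924
finger_force: 0.0
```

Emit:
move_arm(
  steps=[
    {"tx":0,"ty":0,"tz":-0.08,"twist":0},
    {"tx":0,"ty":0,"tz":-0.08,"twist":0},
    {"tx":0,"ty":0,"tz":-0.08,"twist":0},
    {"tx":0,"ty":0,"tz":-0.08,"twist":0},
    {"tx":0,"ty":0,"tz":-0.06,"twist":0},
    {"tx":0,"ty":0,"tz":-0.035,"twist":0},
    {"tx":0,"ty":0,"tz":0,"twist":0},
  ],
)

```text
time: 1.88
ee_pos: [0.4752, 0.1852, 0.1272]
tcp_rot: [-0.001, 1.0, -0.0, -0.001]
force: [-0.2, -0.6, 0.1]
finger_gap: 0.093
finger_force: 0.0
```

Emit:
move_arm(
  steps=[
    {"tx":0,"ty":0,"tz":0,"twist":0},
    {"tx":0,"ty":0,"tz":0,"twist":0},
    {"tx":0,"ty":0,"tz":0,"twist":0},
    {"tx":0,"ty":0,"tz":0,"twist":0},
    {"tx":0,"ty":0,"tz":0,"twist":0},
    {"tx":0,"ty":0,"tz":0,"twist":0},
    {"tx":0,"ty":0,"tz":0,"twist":0},
    {"tx":0,"ty":0,"tz":0,"twist":0},
  ],
  grip=0.2,
  newtons=30,
)

```text
time: 2.55
ee_pos: [0.4759, 0.1855, 0.129]
tcp_rot: [-0.001, 1.0, 0.0, 0.0]
force: [0.1, -0.2, -0.5]
finger_gap: 0.044
finger_force: 0.0
```

Emit:
move_arm(
  steps=[
    {"tx":0,"ty":0,"tz":0,"twist":0},
    {"tx":0,"ty":0,"tz":0,"twist":0},
    {"tx":0,"ty":0,"tz":0,"twist":0},
    {"tx":0,"ty":0,"tz":0,"twist":0},
    {"tx":0,"ty":0,"tz":0,"twist":0},
    {"tx":0,"ty":0,"tz":0,"twist":0},
  ],
  grip=0.1,
)

```text
time: 3.05
ee_pos: [0.4758, 0.1854, 0.1289]
tcp_rot: [-0.001, 1.0, -0.0, -0.0]
force: [-0.4, -1.0, -0.0]
finger_gap: 0.0256
finger_force: 30.0
```

Emit:
move_arm(
  steps=[
    {"tx":0,"ty":0,"tz":0.02,"twist":0},
    {"tx":0,"ty":0,"tz":0.04,"twist":0},
    {"tx":0,"ty":0,"tz":0.06,"twist":0},
    {"tx":0,"ty":0,"tz":0.08,"twist":0},
    {"tx":0,"ty":0,"tz":0.08,"twist":0},
    {"tx":0,"ty":0,"tz":0.08,"twist":0},
    {"tx":0,"ty":0,"tz":0.08,"twist":0},
    {"tx":0,"ty":0,"tz":0.08,"twist":0},
    {"tx":0,"ty":0,"tz":0.08,"twist":0},
    {"tx":0,"ty":0,"tz":0.06,"twist":0},
    {"tx":0,"ty":0,"tz":0,"twist":0},
    {"tx":0,"ty":0,"tz":0,"twist":0},
  ],
)

```text
time: 4.05
ee_pos: [0.476, 0.1855, 0.2943]
tcp_rot: [-0.001, 1.0, 0.0, 0.001]
force: [-0.5, -0.3, -1.0]
finger_gap: 0.0256
finger_force: 30.0
```

Run:
```python
from h import *
s=cam("side"); t=cam("top"); st=r.read_state(); print(st["ee_pos"],st["force"])
X=st["ee_pos"].copy(); X[2]-=.118; u,v=proj(s,X); print("tip pred side",u,v)
x=int(u)-50;y=int(v)-90
c=np.hstack([cv2.resize(s[0][y:y+120,x:x+100],None,fx=4.8,fy=4.8)[:, :400+80]]); save(c[:600],"held.png"); print(x,y)
```

```text
[0.47561905 0.18537596 0.29264041] [ 0.83706001 -0.33231681 -1.70228704]
tip pred side 307.6859326239351 272.9861637087104
257 182
```

View pics/held.png

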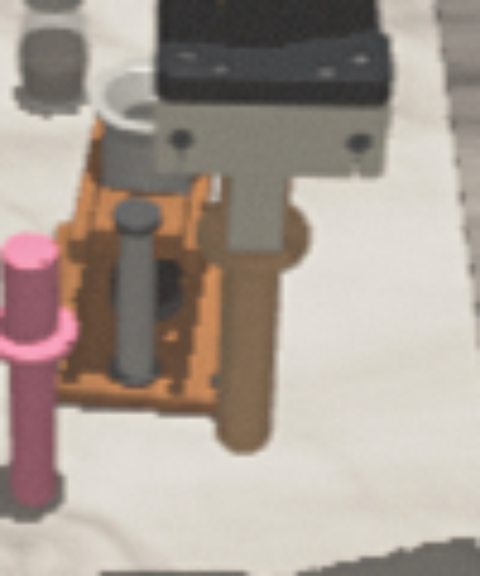

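The side crop shows the pusher hanging straight, with its tip at about (307.6,273.5). I predicted (307.7,273). Next I'll carry it over the barrel.

Emit:
move_arm(
  steps=[
    {"tx":0.01,"ty":-0.06,"tz":0,"twist":0},
    {"tx":0.016,"ty":-0.11,"tz":0,"twist":0},
    {"tx":0.016,"ty":-0.11,"tz":0,"twist":0},
    {"tx":0.016,"ty":-0.11,"tz":0,"twist":0},
    {"tx":0.02,"ty":-0.13,"tz":0,"twist":0},
    {"tx":0.02,"ty":-0.13,"tz":0,"twist":0},
    {"tx":0.016,"ty":-0.12,"tz":0,"twist":0},
    {"tx":0.016,"ty":-0.12,"tz":0,"twist":0},
    {"tx":0.016,"ty":-0.11,"tz":0,"twist":0},
    {"tx":0.012,"ty":-0.068,"tz":0,"twist":0},
    {"tx":0,"ty":0,"tz":0,"twist":0},
    {"tx":0,"ty":0,"tz":0,"twist":0},
  ],
)

```text
time: 5.15
ee_pos: [0.5151, -0.0821, 0.2925]
tcp_rot: [-0.0, 1.0, 0.0, -0.001]
force: [-0.6, 0.5, -0.6]
finger_gap: 0.0256
finger_force: 30.0
```

Run:
```python
from h import *
s=cam("side"); st=r.read_state(); print(st["ee_pos"],st["force"])
X=st["ee_pos"].copy(); X[2]-=.118; print("tip pred",proj(s,X)-[0.1,0], "mouth pred",proj(s,[.5154,-.0815,.145]))
save(cv2.resize(s[0][150:270,240:340],None,fx=5,fy=5,interpolation=cv2.INTER_CUBIC),"over.png")
```

```text
[ 0.51509797 -0.08144234  0.2928112 ] [ 0.81233714 -0.29676603 -0.51991916]
tip pred [288.62442849 190.33145928] mouth pred [288.40665378 201.20900102]
```

View pics/over.png

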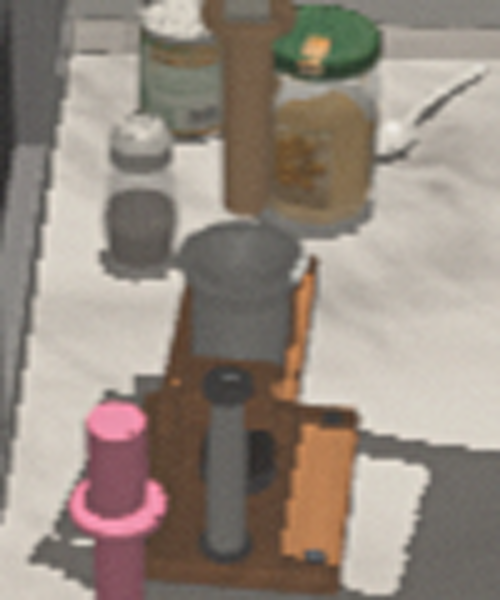

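The enlarged view shows the rim centre at about (288.0,200) and the shaft axis at about (288.9,190). The rod therefore needs roughly 1.5 mm in +x. I'll correct that and go down into the funnel.

Emit:
move_arm(
  steps=[
    {"tx":0.006,"ty":0,"tz":-0.03,"twist":0},
    {"tx":0,"ty":0,"tz":-0.03,"twist":0},
    {"tx":0,"ty":0,"tz":-0.03,"twist":0},
    {"tx":0,"ty":0,"tz":-0.03,"twist":0},
    {"tx":0,"ty":0,"tz":-0.01,"twist":0},
    {"tx":0,"ty":0,"tz":-0.01,"twist":0},
    {"tx":0,"ty":0,"tz":-0.01,"twist":0},
    {"tx":0,"ty":0,"tz":0,"twist":0},
    {"tx":0,"ty":0,"tz":0,"twist":0},
  ],
)

```text
time: 5.95
ee_pos: [0.5169, -0.0816, 0.2565]
tcp_rot: [-0.001, 1.0, -0.0, 0.0]
force: [0.8, -0.3, -1.3]
finger_gap: 0.0253
finger_force: 30.0
```

Emit:
move_arm(
  steps=[
    {"tx":0,"ty":0,"tz":-0.004,"twist":0},
    {"tx":0,"ty":0,"tz":-0.004,"twist":0},
    {"tx":0,"ty":0,"tz":-0.004,"twist":0},
    {"tx":0,"ty":0,"tz":-0.004,"twist":0},
    {"tx":0,"ty":0,"tz":-0.004,"twist":0},
    {"tx":0,"ty":0,"tz":0,"twist":0},
  ],
)

```text
time: 6.45
ee_pos: [0.5168, -0.0815, 0.2511]
tcp_rot: [-0.001, 1.0, 0.0, -0.0]
force: [-0.6, -0.8, -0.9]
finger_gap: 0.0253
finger_force: 30.0
```

Tip is at about 0.133 with no contact. Continuing into the straight bore.

Emit:
move_arm(
  steps=[
    {"tx":0,"ty":0,"tz":-0.004,"twist":0},
    {"tx":0,"ty":0,"tz":-0.004,"twist":0},
    {"tx":0,"ty":0,"tz":-0.004,"twist":0},
    {"tx":0,"ty":0,"tz":-0.004,"twist":0},
    {"tx":0,"ty":0,"tz":-0.004,"twist":0},
    {"tx":0,"ty":0,"tz":-0.004,"twist":0},
    {"tx":0,"ty":0,"tz":0,"twist":0},
  ],
)

```text
time: 7.03
ee_pos: [0.5168, -0.0815, 0.2452]
tcp_rot: [-0.001, 1.0, 0.0, -0.0]
force: [0.4, 0.2, -0.6]
finger_gap: 0.0258
finger_force: 30.0
```

Emit:
move_arm(
  steps=[
    {"tx":0,"ty":0,"tz":-0.004,"twist":0},
    {"tx":0,"ty":0,"tz":-0.004,"twist":0},
    {"tx":0,"ty":0,"tz":-0.004,"twist":0},
    {"tx":0,"ty":0,"tz":-0.004,"twist":0},
    {"tx":0,"ty":0,"tz":-0.004,"twist":0},
    {"tx":0,"ty":0,"tz":-0.004,"twist":0},
    {"tx":0,"ty":0,"tz":-0.004,"twist":0},
    {"tx":0,"ty":0,"tz":-0.004,"twist":0},
    {"tx":0,"ty":0,"tz":-0.004,"twist":0},
    {"tx":0,"ty":0,"tz":-0.004,"twist":0},
  ],
)

```text
time: 7.87
ee_pos: [0.5168, -0.0816, 0.2353]
tcp_rot: [-0.001, 1.0, -0.0, -0.0]
force: [-0.3, 0.0, -0.5]
finger_gap: 0.0256
finger_force: 30.0
```

Emit:
move_arm(
  steps=[
    {"tx":0,"ty":0,"tz":-0.004,"twist":0},
    {"tx":0,"ty":0,"tz":-0.004,"twist":0},
    {"tx":0,"ty":0,"tz":-0.004,"twist":0},
    {"tx":0,"ty":0,"tz":-0.004,"twist":0},
    {"tx":0,"ty":0,"tz":-0.004,"twist":0},
    {"tx":0,"ty":0,"tz":-0.004,"twist":0},
    {"tx":0,"ty":0,"tz":-0.004,"twist":0},
    {"tx":0,"ty":0,"tz":-0.004,"twist":0},
  ],
)

```text
time: 8.53
ee_pos: [0.5169, -0.0816, 0.2277]
tcp_rot: [-0.001, 1.0, -0.0, 0.0]
force: [-0.7, -0.3, 5.0]
finger_gap: 0.0255
finger_force: 30.0
```

Die contact, about 6 N. Driving on at about 12 mm/s, watching the force.

Emit:
move_arm(
  steps=[
    {"tx":0,"ty":0,"tz":-0.004,"twist":0},
    {"tx":0,"ty":0,"tz":-0.004,"twist":0},
    {"tx":0,"ty":0,"tz":-0.004,"twist":0},
    {"tx":0,"ty":0,"tz":-0.004,"twist":0},
    {"tx":0,"ty":0,"tz":-0.004,"twist":0},
    {"tx":0,"ty":0,"tz":-0.004,"twist":0},
  ],
)

```text
time: 9.03
ee_pos: [0.5169, -0.0816, 0.2213]
tcp_rot: [-0.001, 1.0, -0.0, 0.0]
force: [-0.4, -1.0, 4.0]
finger_gap: 0.0255
finger_force: 30.0
```

Emit:
move_arm(
  steps=[
    {"tx":0,"ty":0,"tz":-0.004,"twist":0},
    {"tx":0,"ty":0,"tz":-0.004,"twist":0},
    {"tx":0,"ty":0,"tz":-0.004,"twist":0},
    {"tx":0,"ty":0,"tz":-0.004,"twist":0},
    {"tx":0,"ty":0,"tz":-0.004,"twist":0},
    {"tx":0,"ty":0,"tz":-0.004,"twist":0},
  ],
)

```text
time: 9.53
ee_pos: [0.5169, -0.0816, 0.2153]
tcp_rot: [-0.001, 1.0, -0.0, 0.0]
force: [0.0, 0.5, 5.8]
finger_gap: 0.0255
finger_force: 30.0
```

Emit:
move_arm(
  steps=[
    {"tx":0,"ty":0,"tz":-0.0025,"twist":0},
    {"tx":0,"ty":0,"tz":-0.0025,"twist":0},
    {"tx":0,"ty":0,"tz":-0.0025,"twist":0},
    {"tx":0,"ty":0,"tz":-0.0025,"twist":0},
  ],
)

```text
time: 9.87
ee_pos: [0.5168, -0.0815, 0.2128]
tcp_rot: [-0.001, 1.0, -0.0, -0.0]
force: [-1.0, -0.8, 3.5]
finger_gap: 0.0251
finger_force: 30.0
```

Emit:
move_arm(
  steps=[
    {"tx":0,"ty":0,"tz":-0.0025,"twist":0},
  ],
)

```text
time: 9.95
ee_pos: [0.5169, -0.0816, 0.2122]
tcp_rot: [-0.001, 1.0, 0.0, 0.0]
force: [0.7, -0.3, 3.7]
finger_gap: 0.0259
finger_force: 30.0
```

Emit:
move_arm(
  steps=[
    {"tx":0,"ty":0,"tz":-0.0025,"twist":0},
    {"tx":0,"ty":0,"tz":-0.0025,"twist":0},
    {"tx":0,"ty":0,"tz":-0.0025,"twist":0},
    {"tx":0,"ty":0,"tz":-0.0025,"twist":0},
  ],
)

```text
time: 10.28
ee_pos: [0.5168, -0.0815, 0.2097]
tcp_rot: [-0.001, 1.0, -0.0, 0.0]
force: [-0.5, 0.2, 4.7]
finger_gap: 0.0256
finger_force: 30.0
```

Emit:
move_arm(
  steps=[
    {"tx":0,"ty":0,"tz":-0.0025,"twist":0},
    {"tx":0,"ty":0,"tz":-0.0025,"twist":0},
    {"tx":0,"ty":0,"tz":-0.0025,"twist":0},
    {"tx":0,"ty":0,"tz":-0.0025,"twist":0},
  ],
)

```text
time: 10.62
ee_pos: [0.5168, -0.0816, 0.2072]
tcp_rot: [-0.001, 1.0, -0.0, -0.0]
force: [0.0, 0.6, 3.6]
finger_gap: 0.0261
finger_force: 30.0
```

Emit:
move_arm(
  steps=[
    {"tx":0,"ty":0,"tz":-0.0025,"twist":0},
    {"tx":0,"ty":0,"tz":-0.0025,"twist":0},
    {"tx":0,"ty":0,"tz":-0.0025,"twist":0},
    {"tx":0,"ty":0,"tz":-0.0025,"twist":0},
  ],
)

```text
time: 10.95
ee_pos: [0.5168, -0.0816, 0.2047]
tcp_rot: [-0.001, 1.0, -0.0, 0.0]
force: [0.4, 0.2, 4.8]
finger_gap: 0.0255
finger_force: 30.0
```

Emit:
move_arm(
  steps=[
    {"tx":0,"ty":0,"tz":-0.0025,"twist":0},
    {"tx":0,"ty":0,"tz":-0.0025,"twist":0},
    {"tx":0,"ty":0,"tz":-0.0025,"twist":0},
    {"tx":0,"ty":0,"tz":-0.0025,"twist":0},
  ],
)

```text
time: 11.28
ee_pos: [0.5169, -0.0815, 0.2022]
tcp_rot: [-0.001, 1.0, 0.0, 0.0]
force: [0.2, 0.1, 4.5]
finger_gap: 0.0253
finger_force: 30.0
```

Emit:
move_arm(
  steps=[
    {"tx":0,"ty":0,"tz":-0.0025,"twist":0},
    {"tx":0,"ty":0,"tz":-0.0025,"twist":0},
    {"tx":0,"ty":0,"tz":-0.0025,"twist":0},
    {"tx":0,"ty":0,"tz":-0.0025,"twist":0},
  ],
)

```text
time: 11.62
ee_pos: [0.5169, -0.0815, 0.1997]
tcp_rot: [-0.001, 1.0, 0.0, 0.0]
force: [0.0, -0.9, 3.9]
finger_gap: 0.0255
finger_force: 30.0
```

Emit:
move_arm(
  steps=[
    {"tx":0,"ty":0,"tz":-0.0025,"twist":0},
    {"tx":0,"ty":0,"tz":-0.0025,"twist":0},
    {"tx":0,"ty":0,"tz":-0.0025,"twist":0},
    {"tx":0,"ty":0,"tz":-0.0025,"twist":0},
  ],
)

```text
time: 11.95
ee_pos: [0.517, -0.0816, 0.1978]
tcp_rot: [-0.001, 1.0, -0.0, 0.0]
force: [-1.4, 0.1, 10.6]
finger_gap: 0.0252
finger_force: 30.0
```

Landed: the force jumped clearly above the seal friction. Pressing slightly more.

Emit:
move_arm(
  steps=[
    {"tx":0,"ty":0,"tz":-0.0015,"twist":0},
    {"tx":0,"ty":0,"tz":-0.0015,"twist":0},
    {"tx":0,"ty":0,"tz":0,"twist":0},
  ],
)

```text
time: 12.2
ee_pos: [0.517, -0.0816, 0.1973]
tcp_rot: [-0.001, 1.0, -0.0, 0.001]
force: [-1.3, 0.2, 9.9]
finger_gap: 0.0258
finger_force: 30.0
```

Emit:
move_arm(
  steps=[
    {"tx":0,"ty":0,"tz":-0.002,"twist":0},
    {"tx":0,"ty":0,"tz":-0.0015,"twist":0},
    {"tx":0,"ty":0,"tz":0,"twist":0},
    {"tx":0,"ty":0,"tz":0,"twist":0},
  ],
)

```text
time: 12.53
ee_pos: [0.5171, -0.0816, 0.1967]
tcp_rot: [-0.001, 1.0, -0.0, 0.001]
force: [-0.0, -0.1, 11.8]
finger_gap: 0.0254
finger_force: 30.0
```

Emit:
move_arm(
  steps=[
    {"tx":0,"ty":0,"tz":-0.002,"twist":0},
    {"tx":0,"ty":0,"tz":-0.0015,"twist":0},
    {"tx":0,"ty":0,"tz":0,"twist":0},
    {"tx":0,"ty":0,"tz":0,"twist":0},
  ],
)

```text
time: 12.87
ee_pos: [0.5172, -0.0816, 0.1961]
tcp_rot: [-0.001, 1.0, -0.0, 0.001]
force: [-1.7, 0.1, 14.6]
finger_gap: 0.0257
finger_force: 30.0
```

Emit:
move_arm(
  steps=[
    {"tx":0,"ty":0,"tz":0,"twist":0},
    {"tx":0,"ty":0,"tz":0,"twist":0},
    {"tx":0,"ty":0,"tz":0,"twist":0},
    {"tx":0,"ty":0,"tz":0,"twist":0},
  ],
)

```text
time: 13.2
ee_pos: [0.5172, -0.0816, 0.1961]
tcp_rot: [-0.001, 1.0, -0.0, 0.001]
force: [-1.1, 0.9, 14.6]
finger_gap: 0.0253
finger_force: 30.0
```

Emit:
move_arm(
  steps=[
    {"tx":0,"ty":0,"tz":0,"twist":0},
    {"tx":0,"ty":0,"tz":0,"twist":0},
    {"tx":0,"ty":0,"tz":0,"twist":0},
    {"tx":0,"ty":0,"tz":0,"twist":0},
  ],
)

```text
time: 13.53
ee_pos: [0.5172, -0.0816, 0.1961]
tcp_rot: [-0.001, 1.0, -0.0, 0.001]
force: [-1.1, 0.4, 14.5]
finger_gap: 0.0254
finger_force: 30.0
```

Emit:
move_arm(
  steps=[
    {"tx":0,"ty":0,"tz":0,"twist":0},
    {"tx":0,"ty":0,"tz":0,"twist":0},
    {"tx":0,"ty":0,"tz":0,"twist":0},
    {"tx":0,"ty":0,"tz":0,"twist":0},
    {"tx":0,"ty":0,"tz":0,"twist":0},
    {"tx":0,"ty":0,"tz":0,"twist":0},
    {"tx":0,"ty":0,"tz":0,"twist":0},
  ],
)

```text
time: 14.12
ee_pos: [0.5172, -0.0816, 0.1961]
tcp_rot: [-0.001, 1.0, -0.0, 0.001]
force: [-2.1, 1.0, 15.7]
finger_gap: 0.0253
finger_force: 30.0
```

Held at about 15 N for 1.2 s. Drawing the pusher straight up.

Emit:
move_arm(
  steps=[
    {"tx":0,"ty":0,"tz":0.01,"twist":0},
    {"tx":0,"ty":0,"tz":0.02,"twist":0},
    {"tx":0,"ty":0,"tz":0.03,"twist":0},
    {"tx":0,"ty":0,"tz":0.04,"twist":0},
    {"tx":0,"ty":0,"tz":0.04,"twist":0},
    {"tx":0,"ty":0,"tz":0.04,"twist":0},
    {"tx":0,"ty":0,"tz":0.04,"twist":0},
    {"tx":0,"ty":0,"tz":0.04,"twist":0},
    {"tx":0,"ty":0,"tz":0.04,"twist":0},
    {"tx":0,"ty":0,"tz":0.04,"twist":0},
    {"tx":0,"ty":0,"tz":0.04,"twist":0},
    {"tx":0,"ty":0,"tz":0.02,"twist":0},
  ],
)

```text
time: 15.12
ee_pos: [0.517, -0.0816, 0.2965]
tcp_rot: [-0.001, 1.0, -0.0, 0.001]
force: [0.2, 0.1, -0.8]
finger_gap: 0.0256
finger_force: 30.0
```

Emit:
move_arm(
  steps=[
    {"tx":-0.01,"ty":0.06,"tz":0,"twist":0},
    {"tx":-0.017,"ty":0.11,"tz":0,"twist":0},
    {"tx":-0.016,"ty":0.11,"tz":0,"twist":0},
    {"tx":-0.016,"ty":0.11,"tz":0,"twist":0},
    {"tx":-0.02,"ty":0.13,"tz":0,"twist":0},
    {"tx":-0.02,"ty":0.13,"tz":0,"twist":0},
    {"tx":-0.02,"ty":0.12,"tz":0,"twist":0},
    {"tx":-0.016,"ty":0.12,"tz":0,"twist":0},
    {"tx":-0.016,"ty":0.11,"tz":0,"twist":0},
    {"tx":-0.012,"ty":0.067,"tz":0,"twist":0},
    {"tx":0,"ty":0,"tz":0,"twist":0},
    {"tx":0,"ty":0,"tz":0,"twist":0},
  ],
)

```text
time: 16.12
ee_pos: [0.4759, 0.1858, 0.2947]
tcp_rot: [-0.002, 1.0, -0.0, -0.0]
force: [-1.0, 0.4, -0.7]
finger_gap: 0.0257
finger_force: 30.0
```

Run:
```python
from h import *
s=cam("side"); st=r.read_state(); print(st["ee_pos"],st["force"])
X=st["ee_pos"].copy(); X[2]-=.118; print("tip pred",proj(s,X),"hole pred",proj(s,[.476,.1853,.055]))
save(cv2.resize(s[0][225:365,257:357],None,fx=4.2,fy=4.2,interpolation=cv2.INTER_CUBIC),"back.png")
```

```text
[0.47608466 0.18513262 0.29477993] [-0.16887152  0.85901767 -1.41756281]
tip pred [307.47008103 272.02262994] hole pred [305.30989791 317.89285431]
```

View pics/back.png

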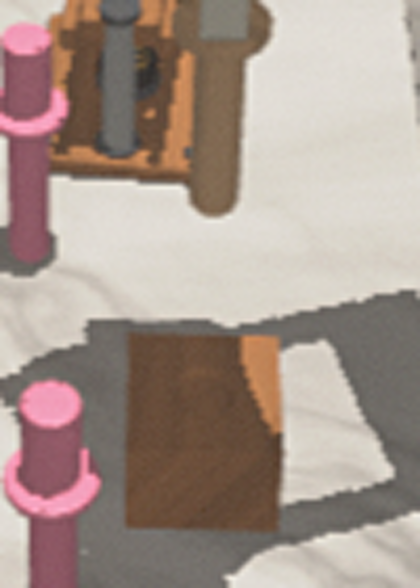

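The pusher tip is at about (307.6,273) as predicted, hanging straight, and the holder centre is at about (305,318). I'll lower it now.

Emit:
move_arm(
  steps=[
    {"tx":0,"ty":0,"tz":-0.04,"twist":0},
    {"tx":0,"ty":0,"tz":-0.08,"twist":0},
    {"tx":0,"ty":0,"tz":-0.08,"twist":0},
    {"tx":0,"ty":0,"tz":-0.08,"twist":0},
    {"tx":0,"ty":0,"tz":-0.08,"twist":0},
    {"tx":0,"ty":0,"tz":-0.06,"twist":0},
    {"tx":0,"ty":0,"tz":-0.03,"twist":0},
    {"tx":0,"ty":0,"tz":-0.01,"twist":0},
    {"tx":0,"ty":0,"tz":-0.008,"twist":0},
    {"tx":0,"ty":0,"tz":-0.008,"twist":0},
    {"tx":0,"ty":0,"tz":0,"twist":0},
  ],
)

```text
time: 17.08
ee_pos: [0.4763, 0.1851, 0.1762]
tcp_rot: [-0.001, 1.0, 0.0, 0.0]
force: [-0.9, -0.4, -2.2]
finger_gap: 0.0257
finger_force: 30.0
```

Emit:
move_arm(
  steps=[
    {"tx":0,"ty":0,"tz":-0.006,"twist":0},
    {"tx":0,"ty":0,"tz":-0.006,"twist":0},
    {"tx":0,"ty":0,"tz":-0.006,"twist":0},
    {"tx":0,"ty":0,"tz":-0.006,"twist":0},
    {"tx":0,"ty":0,"tz":0,"twist":0},
  ],
)

```text
time: 17.5
ee_pos: [0.476, 0.1852, 0.1695]
tcp_rot: [-0.001, 1.0, -0.0, -0.0]
force: [0.3, 0.2, -0.1]
finger_gap: 0.0254
finger_force: 30.0
```

Emit:
move_arm(
  steps=[
    {"tx":0,"ty":0,"tz":-0.008,"twist":0},
    {"tx":0,"ty":0,"tz":-0.012,"twist":0},
    {"tx":0,"ty":0,"tz":-0.012,"twist":0},
    {"tx":0,"ty":0,"tz":-0.012,"twist":0},
    {"tx":0,"ty":0,"tz":-0.012,"twist":0},
    {"tx":0,"ty":0,"tz":-0.012,"twist":0},
    {"tx":0,"ty":0,"tz":-0.012,"twist":0},
    {"tx":0,"ty":0,"tz":-0.012,"twist":0},
    {"tx":0,"ty":0,"tz":-0.012,"twist":0},
    {"tx":0,"ty":0,"tz":-0.012,"twist":0},
    {"tx":0,"ty":0,"tz":-0.012,"twist":0},
    {"tx":0,"ty":0,"tz":-0.012,"twist":0},
  ],
)

```text
time: 18.5
ee_pos: [0.4761, 0.1852, 0.1345]
tcp_rot: [-0.001, 1.0, 0.0, 0.0]
force: [0.2, 0.1, -0.3]
finger_gap: 0.0256
finger_force: 30.0
```

Emit:
move_arm(
  steps=[
    {"tx":0,"ty":0,"tz":-0.005,"twist":0},
    {"tx":0,"ty":0,"tz":-0.005,"twist":0},
    {"tx":0,"ty":0,"tz":-0.004,"twist":0},
    {"tx":0,"ty":0,"tz":0,"twist":0},
    {"tx":0,"ty":0,"tz":0,"twist":0},
  ],
)

```text
time: 18.92
ee_pos: [0.4761, 0.1852, 0.1313]
tcp_rot: [-0.001, 1.0, 0.0, 0.0]
force: [-0.7, -0.5, -0.5]
finger_gap: 0.0254
finger_force: 30.0
```

Emit:
move_arm(
  steps=[
    {"tx":0,"ty":0,"tz":-0.003,"twist":0},
    {"tx":0,"ty":0,"tz":-0.003,"twist":0},
    {"tx":0,"ty":0,"tz":-0.003,"twist":0},
    {"tx":0,"ty":0,"tz":0,"twist":0},
  ],
)

```text
time: 19.25
ee_pos: [0.4761, 0.1852, 0.1289]
tcp_rot: [-0.001, 1.0, -0.0, -0.0]
force: [0.1, 0.6, -0.9]
finger_gap: 0.0256
finger_force: 30.0
```

Emit:
move_arm(
  steps=[
    {"tx":0,"ty":0,"tz":-0.002,"twist":0},
    {"tx":0,"ty":0,"tz":-0.002,"twist":0},
    {"tx":0,"ty":0,"tz":0,"twist":0},
  ],
)

```text
time: 19.5
ee_pos: [0.4764, 0.1852, 0.1288]
tcp_rot: [-0.001, 1.0, 0.0, 0.0]
force: [-1.5, -1.0, 7.2]
finger_gap: 0.0254
finger_force: 30.0
```

The pusher is on the holder's floor. I'll ease the load off, then open.

Emit:
move_arm(
  steps=[
    {"tx":0,"ty":0,"tz":0.004,"twist":0},
    {"tx":0,"ty":0,"tz":0,"twist":0},
  ],
)

```text
time: 19.67
ee_pos: [0.4761, 0.1852, 0.1292]
tcp_rot: [-0.001, 1.0, 0.0, 0.0]
force: [-0.6, 0.8, -0.8]
finger_gap: 0.0254
finger_force: 30.0
```

Emit:
move_arm(
  steps=[
    {"tx":0,"ty":0,"tz":0,"twist":0},
    {"tx":0,"ty":0,"tz":0,"twist":0},
    {"tx":0,"ty":0,"tz":0,"twist":0},
    {"tx":0,"ty":0,"tz":0,"twist":0},
    {"tx":0,"ty":0,"tz":0,"twist":0},
    {"tx":0,"ty":0,"tz":0,"twist":0},
    {"tx":0,"ty":0,"tz":0,"twist":0},
    {"tx":0,"ty":0,"tz":0,"twist":0},
    {"tx":0,"ty":0,"tz":0,"twist":0},
    {"tx":0,"ty":0,"tz":0,"twist":0},
  ],
  grip=0.8,
)

```text
time: 20.5
ee_pos: [0.4761, 0.1852, 0.129]
tcp_rot: [-0.001, 1.0, -0.0, -0.0]
force: [0.3, 0.8, -0.7]
finger_gap: 0.0742
finger_force: 0.0
```

Emit:
move_arm(
  steps=[
    {"tx":0,"ty":0,"tz":0.02,"twist":0},
    {"tx":0,"ty":0,"tz":0.06,"twist":0},
    {"tx":0,"ty":0,"tz":0.08,"twist":0},
    {"tx":0,"ty":0,"tz":0.08,"twist":0},
    {"tx":0,"ty":0,"tz":0.08,"twist":0},
    {"tx":0,"ty":0,"tz":0.08,"twist":0},
    {"tx":0,"ty":0,"tz":0.08,"twist":0},
    {"tx":-0.08,"ty":0.08,"tz":0,"twist":0},
    {"tx":-0.08,"ty":0.12,"tz":0,"twist":0},
    {"tx":-0.08,"ty":0.12,"tz":0,"twist":0},
    {"tx":-0.06,"ty":0.1,"tz":0,"twist":0},
    {"tx":0,"ty":0,"tz":0,"twist":0},
  ],
)

```text
time: 21.5
ee_pos: [0.3989, 0.2932, 0.2496]
tcp_rot: [-0.003, 1.0, 0.001, -0.0]
force: [0.9, 0.7, 0.3]
finger_gap: 0.0743
finger_force: 0.0
```

Run:
```python
from h import *
s=cam("side"); t=cam("top"); print(r.read_state()["time"])
a=cv2.resize(t[0][150:250,120:320],None,fx=3,fy=3); b=cv2.resize(s[0][140:380,140:360],None,fx=1.25,fy=1.25)
c=np.zeros((600,600,3),np.uint8); c[:300]=a; c[300:,:b.shape[1]]=b; save(c,"end.png")
```

```text
21.6
```

View pics/end.png

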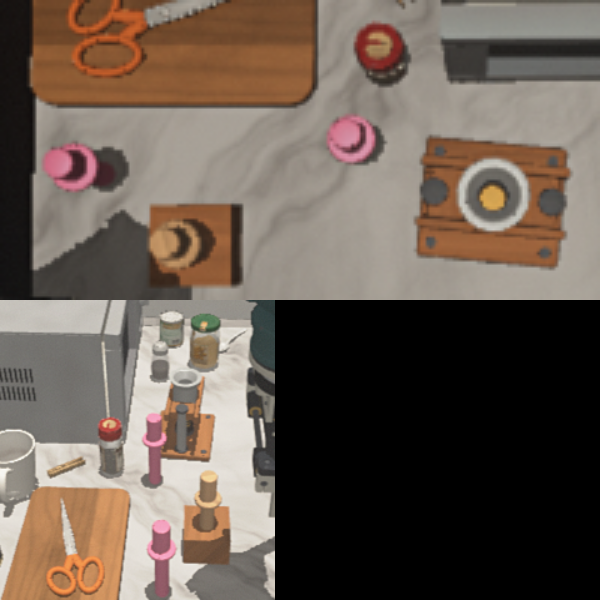

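The pusher stands upright and fully down in its holder (crop (170,242)), the die sits lower in the bore (crop (492,197)), and nothing else has moved.

```bash
python3 -c "
from cell import r
print(r.sign_off())"
```

```text
the job is handed in; nothing more can be done
None
```

I drove the die down onto the catch, leaned on it at about 15 N for over a second, stood the pusher back fully down in its holder, and handed the job in at about 22 s; every force reading stayed under 16 N and nothing else was disturbed.

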